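Set up a board on bench risers for routing

ROBOT

A 6-joint arm with a two-finger parallel gripper is mounted at the origin on the work surface. World frame = base frame: x ahead of the robot, y to its left, z up, the work surface at z = 0. Lengths are in m, angles in rad, forces in N, time in s.
With the tool pointing down it reaches from about 0.35 to 0.975 m from the base axis. Payload 4.9 kg.
Tool frame: the origin (TCP) lies on the mounting face of the last link; the fingertips stand 173 mm ahead of it and the grasp point (between the pads) lies ctrl.pinch_z ahead of it (ctrl.pinch_z is the distance from the TCP to the grasp point, in m); z points along the fingers, y is the line along which they close (so a half turn about z gives the same grasp; the last joint's range is limited). The gripper opens to 85 mm and grips with 20 to 120 N. Pads are 22 mm wide; open, the fingers measure 114 mm over their backs; the gripper's body (76 mm by 85 mm) begins 54 mm behind the grasp point. The pads swing forward as they close: fully open they stand 13 mm farther back than shut.
Start: joints at [1.02, 0.053, 1.613, -0, 1.476, -0.119], TCP at [0.262, 0.568, 0.405] pointing down, gripper open.
Joint ranges: [-3.01, 3.01], [-1.01, 2.22], [0.06, 2.58], [-1.02, 4.17], [0.09, 2.62], [-3.14, 3.14]. Speed limits (rad/s): [2.57, 2.57, 3.14, 3.14, 3.14, 3.14].

INTERFACE

Orientations are given as a rotation vector (axis times angle).
In Python, from station import telemetry, eyes, ctrl gives the robot as it stands.
- The arm moves only by the tool apply_moves, never from a script. Its argument "plan" is a list of rows, each a list of 5 numbers: the finger opening in m, from 0 to 0.0854, then the shift along the tool's x, y, z in m, then the turn about the tool's z in rad. In form: [[jaw, x, y, z, roll], ...]. A call has 1 to 12 rows; each row is the pose to reach, as a shift and turn from the pose commanded when the call began, along the tool's axes at that moment; what a row does not reach only later rows make up. A row lasts 1/12 s, in which the tool goes at most 41.7 mm and 7.16 degrees, less where a joint would pass 70% of its speed; a pose out of reach is approached as far as the arm can. A call with a gripper value outside its range is refused whole. The fingers move at their own pace and stop on an object; "newtons" is the grip in N (left out, the last holds). Time passes only in rows, so rows that repeat a pose let the fingers close. It gives the time, the measured TCP pose, the force, the opening and the grip force at its end, in the units of the state.
- telemetry.get_obs(): the state, without advancing time (a new reading comes with each control period).
- eyes.get_image(name): name is "scene" or "top" or "wrist"; returns a dict with "img" (420x560x3 uint8, blue, green, red), "range_z" (420x560 float32, m along the optical axis (not along the pixel's ray), 0 where there is no reading), "K" (3x3 intrinsics, pixels), "dist_coeffs" ([k1, k2, p1, p2, k3] as OpenCV has them; the pictures are not rectified), "pose" (4x4, takes a point from camera to world coordinates); the wrist camera has in their place "hand_eye" (4x4, takes a point from camera to tool coordinates, whose origin is the TCP and whose axes are the flange's). Camera axes: x right, y down, z forward; pixel columns grow to the right and rows downward; lengths in m; the calibration is good to about 2 mm. A picture is of the moment at which its call begins: read the wrist's pose just before it.
- ctrl.finish_job(): hands the job in; it is judged then, once.
Trained networks look in a picture, given as the dict that the camera call returned (one of the last four; its "shot" number tells which), for a name from the list of things; names that differ only in an ending like _2 or _b are one class to them, and where a whole thing is asked for, a point or a joint stands for the part that bears it (a point fixed in the world has none). Each returns a list of dicts, best first, with "confidence" (0 to 1); they miss things now and then, are a little off and sometimes report something else, mostly with a low value. They report only what shows in the picture. A call takes as long as a camera call. They do not tell look-alikes from the thing itself.
- eyes.search_frame(thing, picture): "box" ([left, top, right, bottom] in pixels, round what is visible of it).
- eyes.outline_of(thing, picture): "region" (420x560 bool, what is visible of it) and "box" ([left, top, right, bottom] in pixels, round what is visible of it).
- eyes.tip_of(thing, picture): "point" ([column, row] in pixels: a listed point, or the origin of a listed thing).
The state is a dict: "t": time; "q": joint angles; "dq": joint speeds; "effort": joint torques, N m; "tool_pos": TCP position; "tool_rot": TCP orientation; "contact_force": force on the tool from outside, world axes, zero at the start; "wrist_torque": the same for the moment, N m; "opening": finger opening in m; "grip_force": force on a finger pad.
Only numpy, scipy, OpenCV 4.12 (cv2) and the standard library are available. Lean on these libraries where they do the work, as an engineer would, in place of code of your own. Each camera call takes 0.05 s, during which the arm holds its last target. There are 200 camera calls.

TASK

Set the pine board up for routing: put the blue riser in the middle of the yellow pad, the green riser in the middle of the white pad, and the red packer upright on the bench midway between the two pads. Lay the board flat across all three, in line with the pads and with equal overhang at both ends, then stand the steel block upright on top of the board at its centre. Leave the black spare riser and the glue bottle where they are.

Things in the scene. Friction and masses are not known exactly. Their poses are not given: they have to be found in the camera images.
- riser_blue_center (a point): Blue round plastic bench riser, diameter 50 mm, 32 mm high, with a darker round rubber face on top; loose, stands upright on the bench at the start. Point: its centre, half-way up (16 mm above its underside), z axis up; as it is round its yaw means nothing.
- riser_green_center (a point): Green round plastic bench riser, diameter 50 mm, 32 mm high, with a darker round rubber face on top; loose, stands upright on the bench at the start. Point: its centre, half-way up (16 mm above its underside), z axis up; as it is round its yaw means nothing.
- packer_center (a point): Red square plastic packer (spacer block), 30 x 30 mm and 35 mm high, loose, stands upright. It is as high as a riser standing on its pad. Point: its centre, half-way up (17.5 mm above its underside); x and y axes square to its sides, z up.
- board_center (a point): Pale cream pine board, 280 x 56 mm and 27 mm thick, about 0.2 kg, loose, lies flat on the bench at the start. Point: its centre (13.5 mm above its underside); x axis along its length, y across its width, z up. Both ends are alike. On its supports its underside is 35 mm above the bench; fingers that reach far below its underside at its middle may meet the packer.
- steel_center (a point): Steel setup block, 30 x 30 mm and 45 mm high, about 0.32 kg, loose, stands upright. Point: its centre, half-way up (22.5 mm above its underside); x and y axes square to its sides, z up. On the board its underside is 62 mm above the bench.
- pad_yellow: Yellow round anti-slip pad, diameter 80 mm, 3 mm thick, fixed to the bench (top at z = 3 mm). Origin: centre of its underside, on the bench; z up; its y axis lies along the line through both pads (pointing either to or away from the white pad). The pads' centres are 180 mm apart; which of the two is on the left changes.
- pad_white: White round anti-slip pad, diameter 80 mm, 3 mm thick, fixed to the bench (top at z = 3 mm). Origin: centre of its underside, on the bench; z up; its y axis lies along the line through both pads.
- riser_black_center (a point): Spare, not to be moved. Black round plastic bench riser, diameter 50 mm, 32 mm high, with a dark grey round rubber face on top; loose, stands upright on the bench at the start. Point: its centre, half-way up (16 mm above its underside), z axis up; as it is round its yaw means nothing.
- glue_center (a point): White glue bottle with green label and orange cap, diameter 54 mm, 155 mm high, stands loose on the bench; not to be moved. Point: its centre, half-way up (77.5 mm above the bench); z up.
Mind the look-alikes: they are no part of the job. Of the things that look like the part that bears packer_center, the middle-sized one is meant.

How it is judged:
At the end, for the whole second after the job is handed in: Upright: blue riser on yellow pad, green on white (15 mm); packer midway between the pads (15 mm). Board on all three, level to 0.04 rad, centre 15 mm from that midpoint, in line to 0.14 rad. Steel block upright on the board, within 15 mm along, 12 mm across of its centre. All at rest (horizontal distance between riser_blue_center and pad_yellow below 0.015 m and angle between each of riser_blue_center, riser_green_center, packer_center, steel_center's own z axis and vertical below 0.1 rad and height (world z) of riser_blue_center between 0.016 and 0.022 m and horizontal distance between riser_green_center and pad_white below 0.015 m and height (world z) of riser_green_center between 0.016 and 0.022 m and horizontal distance between each of packer_center, board_center and pad_yellow below 0.105 m and horizontal distance between each of packer_center, board_center and pad_white below 0.105 m and x of packer_center in the frame of pad_yellow between -0.015 and 0.015 m and height (world z) of packer_center between 0.0145 and 0.0205 m and x of board_center in the frame of pad_yellow between -0.015 and 0.015 m and height (world z) of board_center between 0.0445 and 0.0525 m and angle between board_center's own z axis and vertical below 0.04 rad and angle between the x axis of board_center and the y axis of pad_yellow, either way round below 0.14 rad and x of steel_center in the frame of board_center between -0.015 and 0.015 m and y of steel_center in the frame of board_center between -0.012 and 0.012 m and height (world z) of steel_center between 0.0795 and 0.0895 m and linear speed of each of riser_blue, riser_green, packer, board, steel_block below 0.01 m/s and angular speed of each of riser_blue, riser_green, packer, board, steel_block below 0.1 rad/s); the robot touches nothing.
It fails at once if the black spare riser is moved by more than 15 mm (distance of riser_black_center from where it was at the start of the episode above 0.015 m).
It fails at once if the glue bottle is moved by more than 15 mm or tipped (distance of glue_center from where it was at the start of the episode above 0.015 m or angle between glue_center's own z axis and vertical above 0.3 rad).
It also fails if it takes over 118 s, if anything falls off the work surface, if the arm or the gripper's body presses on something with over 40 N, if the wrist force passes 120 N, or if a joint passes its speed limit or range.

## Working session

There is one attempt and no reset: what is moved stays moved. The work goes in short steps, Python scripts to look and compute and a tool call to move; the robot and the scene stay as the last step left them, time stands still between calls to the robot, and variables do not carry over. Pictures are saved under pics/ and viewed, at most 14 in all, crops included, and the job is handed in when it is done.

Besides the shell and the picture viewer there is one more tool, called after "Request:" as a command line: name --pt "numbers of a row" for each row, then --argument value for the rest. apply_moves: Moves the arm, as the interface text tells. Its arguments: {"type":"object","properties":{"plan":{"type":"array","items":{"type":"array","items":{"type":"number"}}},"newtons":{"type":"number"}},"required":["plan"]}

```bash
ls; mkdir -p pics
cat > h.py <<'E'
import numpy as np, cv2
from station import telemetry, eyes, ctrl
from scipy.spatial.transform import Rotation as R
def world(p, uv, z=None):
    """pixels -> world points, by range or by plane z"""
    uv=np.atleast_2d(np.asarray(uv,float))
    n=cv2.undistortPoints(uv[:,None],p["K"],p["dist_coeffs"] if isinstance(p["dist_coeffs"],np.ndarray) else np.array(p["dist_coeffs"]))[:,0]
    d=np.c_[n,np.ones(len(n))]
    T=np.array(p["pose"]) if "pose" in p else p["T"]
    if z is None:
        c=np.round(uv).astype(int); d=d*p["range_z"][c[:,1],c[:,0]][:,None]
        return d@T[:3,:3].T+T[:3,3]
    w=d@T[:3,:3].T
    return T[:3,3]+w*((z-T[2,3])/w[:,2])[:,None]
def shot(name):
    o=telemetry.get_obs(); p=eyes.get_image(name)
    if name=="wrist":
        T=np.eye(4);T[:3,:3]=R.from_rotvec(o["tool_rot"]).as_matrix();T[:3,3]=o["tool_pos"];p["T"]=T@np.array(p["hand_eye"])
    return p
E
python3 - <<'E'
from h import *
o=telemetry.get_obs(); print(o["t"],o["tool_rot"],ctrl.pinch_z)
print(R.from_rotvec(o["tool_rot"]).as_matrix().round(3))
names="riser_blue_center riser_green_center packer_center board_center steel_center pad_yellow pad_white riser_black_center glue_center".split()
for c in("top","scene"):
    p=shot(c); cv2.imwrite(f"pics/{c}0.png",p["img"]); print(c,np.array(p["pose"])[:3,3])
    for n in names:
        for r in eyes.outline_of(n,p)[:4]:
            m=r["region"]; v,u=np.nonzero(m); w=world(p,np.c_[u,v]); 
            ok=p["range_z"][v,u]>0; w=w[ok]
            zt=np.percentile(w[:,2],95); t=w[w[:,2]>zt-.006]
            (cx,cy),s,a=cv2.minAreaRect(t[:,:2].astype(np.float32)*1000)
            print(n,round(r["confidence"],2),np.round(r["box"]),"ztop %.3f"%zt,"rect",round(cx),round(cy),np.round(s),round(a))
E
```

```text
pics
0.0 [-0.67288342 -3.06799081  0.0030714 ] 0.1547
[[-0.908  0.419 -0.001]
 [ 0.419  0.908 -0.002]
 [ 0.    -0.002 -1.   ]]
top [ 0.40827011 -0.03405102  1.16661004]
riser_blue_center 0.63 [280. 218. 299. 241.] ztop 0.036 rect 504 -39 [46. 46.] 90
riser_green_center 0.87 [403. 229. 432. 249.] ztop 0.036 rect 483 -368 [46. 49.] 0
packer_center 0.61 [221. 264. 238. 282.] ztop 0.051 rect 399 109 [40. 41.] 83
packer_center 0.47 [220. 227. 240. 239.] ztop 0.039 rect 500 112 [31. 28.] 89
board_center 0.84 [138. 188. 182. 303.] ztop 0.031 rect 467 294 [280.  59.] 13
steel_center 0.76 [356. 223. 374. 240.] ztop 0.048 rect 501 -229 [30. 29.] 84
pad_yellow 0.88 [276. 163. 305. 191.] ztop 0.007 rect 648 -41 [76. 78.] 90
pad_white 0.59 [210. 166. 238. 192.] ztop 0.007 rect 643 137 [73. 75.] 1
riser_black_center 0.86 [393. 175. 413. 199.] ztop 0.036 rect 617 -332 [49. 47.] 49
glue_center 0.78 [152. 133. 179. 164.] ztop 0.156 rect 716 276 [23. 23.] 23
scene [1.24560122 0.15036076 0.8033418 ]
riser_blue_center 0.76 [270. 192. 291. 217.] ztop 0.033 rect 507 -38 [49. 48.] 45
riser_blue_center 0.3 [245. 242. 281. 273.] ztop 0.004 rect 649 -41 [81. 77.] 14
riser_green_center 0.63 [142. 168. 164. 186.] ztop 0.034 rect 486 -367 [46. 44.] 41
packer_center 0.75 [341. 167. 362. 197.] ztop 0.049 rect 402 111 [41. 44.] 81
packer_center 0.58 [362. 227. 379. 242.] ztop 0.027 rect 541 172 [25. 23.] 39
packer_center 0.57 [337. 207. 358. 223.] ztop 0.036 rect 503 114 [30. 34.] 85
board_center 0.84 [405. 173. 453. 276.] ztop 0.029 rect 518 301 [394.  83.] 7
steel_center 0.91 [193. 176. 210. 199.] ztop 0.046 rect 502 -229 [32. 34.] 87
pad_yellow 0.94 [246. 244. 283. 273.] ztop 0.004 rect 649 -40 [81. 77.] 16
pad_white 0.94 [331. 255. 363. 290.] ztop 0.005 rect 647 139 [76. 75.] 7
riser_black_center 0.64 [131. 208. 156. 231.] ztop 0.033 rect 621 -331 [50. 47.] 43
glue_center 0.71 [398. 262. 436. 324.] ztop 0.154 rect 718 275 [23. 24.] 85
```

View pics/top0.png

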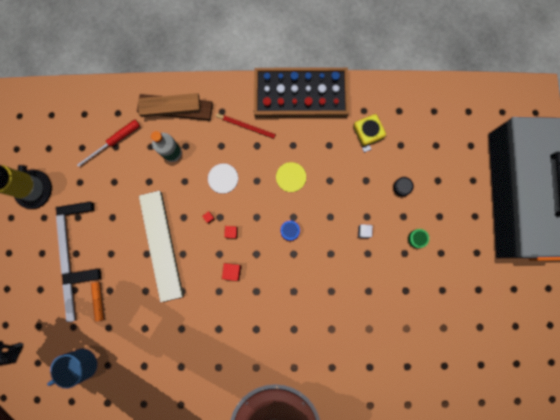

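View pics/scene0.png

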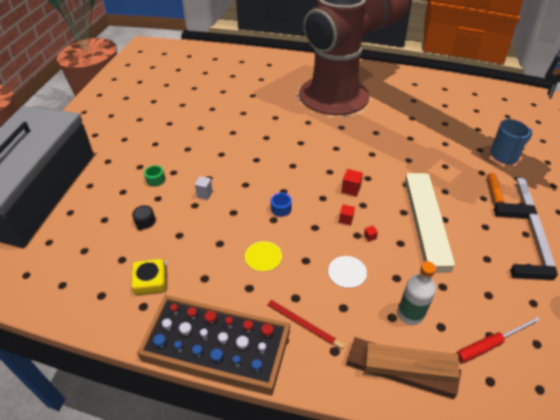

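Request:
apply_moves --pt "0.085 -0.475 -0.448 0.05 1.138" --pt "0.085 -0.475 -0.448 0.05 1.138" --pt "0.085 -0.475 -0.448 0.05 1.138" --pt "0.085 -0.475 -0.448 0.05 1.138" --pt "0.085 -0.475 -0.448 0.05 1.138" --pt "0.085 -0.475 -0.448 0.05 1.138" --pt "0.085 -0.475 -0.448 0.05 1.138" --pt "0.085 -0.475 -0.448 0.05 1.138" --pt "0.085 -0.475 -0.448 0.05 1.138" --pt "0.085 -0.475 -0.448 0.05 1.138" --pt "0.085 -0.475 -0.448 0.05 1.138" --pt "0.085 -0.475 -0.448 0.05 1.138" --newtons 40

```text
t: 2.0
tool_pos: [0.448, 0.1032, 0.3668]
tool_rot: [2.22, 2.222, 0.002]
contact_force: [1.1, 1.0, -0.3]
opening: 0.0852
grip_force: 0.0
```

```bash
cat >> h.py <<'E'
def go(x,y,z,yaw):
    """shift in tool axes and roll to bring grasp point to x,y,z (m) with tool y at yaw (deg)"""
    o=telemetry.get_obs(); M=R.from_rotvec(o["tool_rot"]).as_matrix()
    d=M.T@(np.array([x,y,z+ctrl.pinch_z])-o["tool_pos"])
    a=np.degrees(np.arctan2(M[1,1],M[0,1])); print("t",o["t"],"yaw",round(a,2),"pos",np.round(o["tool_pos"],4),"tilt",M[:2,2].round(4),
      "open",round(o["opening"],4),"F",round(o["grip_force"],1)); print("shift",d.round(4),"roll",round(np.radians((a-yaw+180)%360-180),3))
def find(name,cam,best=1,box=False):
    p=shot(cam)
    for r in eyes.outline_of(name,p)[:best]:
        v,u=np.nonzero(r["region"]); ok=p["range_z"][v,u]>0; w=world(p,np.c_[u,v])[ok]
        zt=np.percentile(w[:,2],95); t=w[w[:,2]>zt-.006]
        (cx,cy),s,a=cv2.minAreaRect(t[:,:2].astype(np.float32)*1000)
        print(name,cam,round(r["confidence"],2),"ztop %.3f"%zt,"c",round(cx,1),round(cy,1),np.round(s),round(a,1))
    return p
E
python3 -c "
from h import *
go(.5055,-.0385,.15,0)"
```

```text
t 2.0 yaw 0.05 pos [0.448  0.1032 0.3668] tilt [0.0013 0.0001] open 0.0852 F 0.0
shift [-0.1417  0.0573  0.0622] roll 0.001
```

Request:
apply_moves --pt "0.085 -0.142 0.057 0.062 0" --pt "0.085 -0.142 0.057 0.062 0" --pt "0.085 -0.142 0.057 0.062 0" --pt "0.085 -0.142 0.057 0.062 0" --pt "0.085 -0.142 0.057 0.062 0" --pt "0.085 -0.142 0.057 0.062 0"

```text
t: 2.5
tool_pos: [0.505, -0.0384, 0.3033]
tool_rot: [-2.223, -2.217, 0.002]
contact_force: [-0.1, 1.3, -0.0]
opening: 0.085
grip_force: 0.0
```

```bash
python3 -c "
from h import *
p=find('riser_blue_center','wrist');cv2.imwrite('pics/w1.png',p['img']); print(p['T'].round(3))
for n in ('pad_yellow',): find(n,'wrist')
go(.5055,-.0385,.02,0)"
```

```text
riser_blue_center wrist 0.84 ztop 0.034 c 505.2 -39.8 [48. 49.] 1.7
[[ 1.    -0.002 -0.004  0.506]
 [-0.003 -0.955 -0.297  0.037]
 [-0.004  0.297 -0.955  0.274]
 [ 0.     0.     0.     1.   ]]
pad_yellow wrist 0.71 ztop 0.005 c 648.6 -43.6 [80. 80.] 13.3
t 2.7 yaw 0.15 pos [ 0.5049 -0.0357  0.3054] tilt [ 0.0015 -0.0001] open 0.085 F 0.0
shift [-0.0027  0.0004  0.1307] roll 0.003
```

View pics/w1.png

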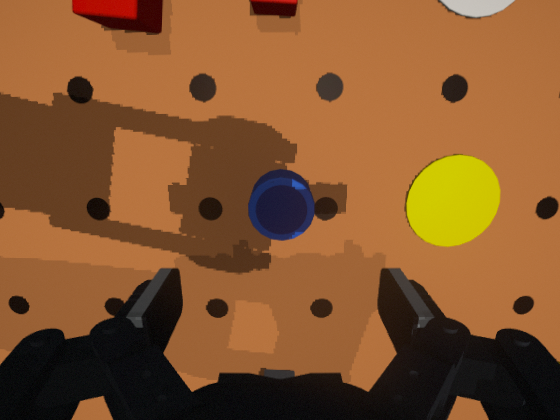

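Request:
apply_moves --pt "0.085 0 0 0.04 0" --pt "0.085 0 0 0.08 0" --pt "0.085 0 0 0.11 0" --pt "0.085 0 0 0.13 0" --pt "0.085 0 0 0.13 0" --pt "0.085 0 0 0.13 0" --pt "0.04 0 0 0.13 0" --pt "0.04 0 0 0.13 0" --pt "0.04 0 0 0.13 0" --pt "0.04 0 0 0.13 0" --pt "0.04 0 0 0.13 0" --pt "0.04 0 0 0.13 0"

```text
t: 3.7
tool_pos: [0.5062, -0.0369, 0.1771]
tool_rot: [2.218, 2.22, 0.004]
contact_force: [-1.2, 1.2, 7.3]
opening: 0.0488
grip_force: 41.8
```

```bash
python3 -c "
from h import *
go(.6485,-.0410,.025,0)"
```

```text
t 3.7 yaw 0.06 pos [ 0.5062 -0.0369  0.1771] tilt [ 0.004  -0.0005] open 0.0488 F 41.8
shift [-0.0042  0.1423 -0.002 ] roll 0.001
```

Request:
apply_moves --pt "0.04 0 0 -0.03 0" --pt "0.04 0 0.02 -0.045 0" --pt "0.04 -0.0025 0.06 -0.045 0" --pt "0.04 -0.0025 0.1 -0.045 0" --pt "0.04 -0.0025 0.13 -0.045 0" --pt "0.04 -0.0025 0.143 -0.045 0" --pt "0.04 -0.0025 0.143 -0.045 0" --pt "0.04 -0.0025 0.143 -0.03 0" --pt "0.04 -0.0025 0.143 -0.015 0" --pt "0.04 -0.0025 0.143 -0.007 0" --pt "0.04 -0.0025 0.143 -0.007 0" --pt "0.04 -0.0025 0.143 -0.007 0"

```text
t: 4.7
tool_pos: [0.6463, -0.039, 0.1796]
tool_rot: [-2.219, -2.22, 0.003]
contact_force: [0.9, -0.5, -1.6]
opening: 0.0487
grip_force: 43.5
```

```bash
python3 -c "
from h import *
go(.6485,-.0410,.025,0)"
```

```text
t 4.7 yaw 0.05 pos [ 0.6463 -0.039   0.1796] tilt [-0.0032  0.0005] open 0.0487 F 43.5
shift [-0.002   0.0022 -0.0001] roll 0.001
```

Request:
apply_moves --pt "0.04 0 0.001 0.001 0" --pt "0.04 0 0.001 0.002 0" --pt "0.04 0 0.001 0.002 0" --pt "0.06 0 0.001 0.002 0" --pt "0.085 0 0.001 0.002 0" --pt "0.085 0 0.001 0.002 0" --pt "0.085 0 0.001 0.002 0" --pt "0.085 0 0.001 -0.03 0" --pt "0.085 0 0.001 -0.06 0" --pt "0.085 0 0.001 -0.1 0" --pt "0.085 0 0.001 -0.14 0" --pt "0.085 0 0.001 -0.14 0"

```text
t: 5.7
tool_pos: [0.6516, -0.0395, 0.3327]
tool_rot: [2.21, 2.213, 0.016]
contact_force: [1.7, -0.9, 1.5]
opening: 0.0849
grip_force: 0.0
```

```bash
python3 -c "
from h import *
find('riser_blue_center','wrist');find('pad_yellow','wrist');p=find('pad_white','wrist')
cv2.imwrite('pics/w2.png',p['img'])
go(.4845,-.3675,.15,0)"
```

```text
riser_blue_center wrist 0.6 ztop 0.037 c 648.6 -41.7 [49. 49.] 56.8
pad_yellow wrist 0.87 ztop 0.005 c 648.8 -42.7 [78. 78.] 6.7
pad_white wrist 0.63 ztop 0.005 c 646.3 103.6 [57. 13.] 0.3
t 6.0 yaw 0.06 pos [ 0.6482 -0.039   0.3189] tilt [-0.0041  0.0007] open 0.0852 F 0.0
shift [-0.3283 -0.164   0.0146] roll 0.001
```

Request:
apply_moves --pt "0.085 -0.328 -0.164 0.015 0" --pt "0.085 -0.328 -0.164 0.015 0" --pt "0.085 -0.328 -0.164 0.015 0" --pt "0.085 -0.328 -0.164 0.015 0" --pt "0.085 -0.328 -0.164 0.015 0" --pt "0.085 -0.328 -0.164 0.015 0" --pt "0.085 -0.328 -0.164 0.015 0" --pt "0.085 -0.328 -0.164 0.015 0" --pt "0.085 -0.328 -0.164 0.015 0" --pt "0.085 -0.328 -0.164 0.015 0" --pt "0.085 -0.328 -0.164 0.015 0" --pt "0.085 -0.328 -0.164 0.015 0"

```text
t: 7.0
tool_pos: [0.4851, -0.3668, 0.3049]
tool_rot: [-2.219, -2.22, -0.001]
contact_force: [-0.2, -0.5, -0.7]
opening: 0.0851
grip_force: 0.0
```

```bash
python3 -c "
from h import *
find('riser_green_center','wrist');find('riser_green_center','wrist')
find('steel_center','wrist')
go(.4845,-.3675,.023,0)"
```

```text
riser_green_center wrist 0.59 ztop 0.034 c 483.8 -369.0 [49. 49.] 50.1
riser_green_center wrist 0.73 ztop 0.034 c 483.7 -369.1 [49. 49.] 40.0
steel_center wrist 0.72 ztop 0.047 c 502.1 -238.3 [15. 30.] 87.6
t 7.3 yaw 0.15 pos [ 0.4859 -0.3663  0.3065] tilt [0.     0.0001] open 0.0852 F 0.0
shift [-0.0012 -0.0014  0.1288] roll 0.003
```

Request:
apply_moves --pt "0.085 -0.002 -0.002 0.04 0" --pt "0.085 -0.002 -0.002 0.08 0" --pt "0.085 -0.002 -0.002 0.11 0" --pt "0.085 -0.002 -0.002 0.127 0" --pt "0.085 -0.002 -0.002 0.127 0" --pt "0.085 -0.002 -0.002 0.127 0" --pt "0.04 -0.002 -0.002 0.127 0" --pt "0.04 -0.002 -0.002 0.127 0" --pt "0.04 -0.002 -0.002 0.127 0" --pt "0.04 -0.002 -0.002 0.127 0" --pt "0.04 -0.002 -0.002 0.127 0" --pt "0.04 -0.002 -0.002 0.127 0"

```text
t: 8.3
tool_pos: [0.4842, -0.3702, 0.1822]
tool_rot: [2.217, 2.22, 0.0]
contact_force: [0.1, 0.6, 6.3]
opening: 0.049
grip_force: 42.1
```

Request:
apply_moves --pt "0.04 0 0 -0.04 0" --pt "0.04 0 0 -0.08 0" --pt "0.04 0.03 0.01 -0.09 0" --pt "0.04 0.07 0.023 -0.09 0" --pt "0.04 0.11 0.036 -0.09 0" --pt "0.04 0.149 0.049 -0.09 0" --pt "0.04 0.188 0.062 -0.09 0" --pt "0.04 0.227 0.075 -0.09 0" --pt "0.04 0.266 0.088 -0.09 0" --pt "0.04 0.305 0.101 -0.09 0" --pt "0.04 0.344 0.11 -0.09 0" --pt "0.04 0.35 0.112 -0.09 0"

```text
t: 9.3
tool_pos: [0.5955, -0.0141, 0.2701]
tool_rot: [-2.214, -2.228, -0.004]
contact_force: [-0.2, 0.2, -0.3]
opening: 0.0485
grip_force: 41.9
```

```bash
python3 -c "
from h import *
find('pad_white','wrist');find('pad_white','wrist');find('pad_yellow','wrist')
p=find('pad_white','top');cv2.imwrite('pics/w3.png',p['img'])
go(.645,.138,.1,0)"
```

```text
pad_white wrist 0.66 ztop 0.005 c 647.2 110.0 [75. 27.] 1.2
pad_white wrist 0.72 ztop 0.005 c 646.8 108.1 [69. 22.] 1.2
pad_yellow wrist 0.86 ztop 0.005 c 654.8 -24.1 [40. 79.] 71.9
pad_white top 0.87 ztop 0.007 c 644.8 138.3 [76. 77.] 0.2
t 9.7 yaw -0.07 pos [ 0.5947 -0.0207  0.2695] tilt [-0.0001 -0.0002] open 0.0487 F 41.9
shift [0.1587 0.0501 0.0148] roll -0.001
```

Request:
apply_moves --pt "0.04 0.04 0.013 0 0" --pt "0.04 0.08 0.026 0 0" --pt "0.04 0.12 0.039 0 0" --pt "0.04 0.15 0.049 0 0" --pt "0.04 0.159 0.051 0.02 0" --pt "0.04 0.159 0.051 0.05 0" --pt "0.04 0.159 0.051 0.07 0" --pt "0.04 0.159 0.051 0.078 0" --pt "0.04 0.159 0.051 0.078 0" --pt "0.04 0.159 0.051 0.078 0" --pt "0.04 0.159 0.051 0.078 0"

```text
t: 10.62
tool_pos: [0.6467, 0.1393, 0.1936]
tool_rot: [2.22, 2.22, 0.004]
contact_force: [0.9, 0.3, -0.5]
opening: 0.049
grip_force: 41.9
```

```bash
python3 -c "
from h import *
p=find('riser_green_center','wrist')
p=find('pad_white','wrist')
p=find('riser_green_center','top')
go(.646,.138,.025,0)"
```

```text
riser_green_center wrist 0.74 ztop 0.045 c 647.8 140.8 [49. 48.] 80.8
pad_white wrist 0.62 ztop 0.005 c 645.8 155.2 [81. 43.] 3.0
t 10.9167 yaw 0.05 pos [0.6461 0.1398 0.1926] tilt [0.0016 0.0002] open 0.0488 F 41.9
shift [-0.0018 -0.0001  0.0129] roll 0.001
```

Request:
apply_moves --pt "0.04 -0.003 -0.001 0.004 0" --pt "0.04 -0.003 -0.001 0.008 0" --pt "0.04 -0.003 -0.001 0.008 0" --pt "0.06 -0.003 -0.001 0.008 0" --pt "0.085 -0.003 -0.001 0.008 0" --pt "0.085 -0.003 -0.001 0.008 0" --pt "0.085 -0.003 -0.001 0.008 0" --pt "0.085 -0.003 -0.001 -0.02 0" --pt "0.085 -0.003 -0.001 -0.06 0" --pt "0.085 -0.003 -0.001 -0.1 0" --pt "0.085 -0.003 -0.001 -0.12 0" --pt "0.085 -0.003 -0.001 -0.12 0"

```text
t: 11.92
tool_pos: [0.6467, 0.1371, 0.3193]
tool_rot: [2.215, 2.217, 0.015]
contact_force: [0.5, 1.1, 0.9]
opening: 0.0848
grip_force: 0.0
```

```bash
python3 -c "
from h import *
p=find('riser_green_center','wrist')
p=find('pad_white','wrist')
p=find('packer_center','wrist',4)
p=find('packer_center','top',4)
cv2.imwrite('pics/t4.png',p['img'])
go(.5015,.113,.15,0)"
```

```text
riser_green_center wrist 0.94 ztop 0.037 c 645.6 138.0 [49. 49.] 73.4
pad_white wrist 0.69 ztop 0.005 c 645.9 136.8 [79. 79.] 0.3
packer_center wrist 0.96 ztop 0.037 c 502.1 111.5 [30. 31.] 86.5
packer_center wrist 0.89 ztop 0.028 c 541.4 171.4 [23. 22.] 35.7
packer_center wrist 0.87 ztop 0.039 c 421.2 106.2 [40.  3.] 83.6
packer_center top 0.65 ztop 0.039 c 499.3 112.2 [30. 26.] 88.2
packer_center top 0.55 ztop 0.051 c 398.8 109.5 [40. 38.] 80.7
t 12.3167 yaw 0.06 pos [0.6443 0.1368 0.3093] tilt [-0.0035 -0.0003] open 0.0851 F 0.0
shift [-0.0237 -0.1428  0.0051] roll 0.001
```

Request:
apply_moves --pt "0.085 -0.025 -0.142 0.005 0.05" --pt "0.085 -0.025 -0.142 0.005 0.05" --pt "0.085 -0.025 -0.142 0.005 0.05" --pt "0.085 -0.025 -0.142 0.005 0.05" --pt "0.085 -0.025 -0.142 0.005 0.05" --pt "0.085 -0.025 -0.142 0.005 0.05" --pt "0.085 -0.025 -0.142 0.04 0.05" --pt "0.085 -0.025 -0.142 0.05 0.05" --pt "0.085 -0.025 -0.142 0.05 0.05" --pt "0.085 -0.025 -0.142 0.05 0.05"

```text
t: 13.15
tool_pos: [0.5031, 0.1118, 0.2607]
tool_rot: [-2.274, -2.165, 0.003]
contact_force: [0.1, 0.8, 0.5]
opening: 0.0849
grip_force: 0.0
```

```bash
python3 -c "
from h import *
p=find('packer_center','wrist',3)
go(.502,.1117,.022,-3)"
```

```text
packer_center wrist 0.95 ztop 0.049 c 401.6 108.0 [41. 41.] 83.2
packer_center wrist 0.79 ztop 0.037 c 502.0 111.3 [31. 29.] 85.8
packer_center wrist 0.71 ztop 0.028 c 541.1 171.4 [23. 23.] 36.7
t 13.25 yaw -2.81 pos [0.5037 0.1118 0.2626] tilt [0.0013 0.0001] open 0.0846 F 0.0
shift [-0.0002 -0.0018  0.0859] roll 0.003
```

Request:
apply_moves --pt "0.085 0 -0.002 0.04 0" --pt "0.085 0 -0.002 0.07 0" --pt "0.085 0 -0.002 0.084 0" --pt "0.085 0 -0.002 0.084 0" --pt "0.085 0 -0.002 0.084 0" --pt "0.02 0 -0.002 0.084 0" --pt "0.02 0 -0.002 0.084 0" --pt "0.02 0 -0.002 0.084 0" --pt "0.02 0 -0.002 0.084 0" --pt "0.02 0 -0.002 0.084 0" --pt "0.02 0 -0.002 0.084 0" --pt "0.02 0 -0.002 0.084 0"

```text
t: 14.25
tool_pos: [0.5015, 0.1119, 0.1788]
tool_rot: [2.274, 2.165, 0.003]
contact_force: [-1.4, -0.0, 6.2]
opening: 0.0294
grip_force: 40.7
```

```bash
python3 -c "
from h import *
go(.6473,.0475,.022,1)"
```

```text
t 14.25 yaw -2.81 pos [0.5015 0.1119 0.1788] tilt [0.0021 0.0002] open 0.0294 F 40.7
shift [-0.0572  0.1488  0.0024] roll -0.066
```

Request:
apply_moves --pt "0.02 0 0 -0.04 0" --pt "0.02 -0.01 0.01 -0.065 -0.066" --pt "0.02 -0.025 0.045 -0.065 -0.066" --pt "0.02 -0.04 0.08 -0.065 -0.066" --pt "0.02 -0.05 0.115 -0.065 -0.066" --pt "0.02 -0.057 0.145 -0.065 -0.066" --pt "0.02 -0.057 0.149 -0.065 -0.066" --pt "0.02 -0.057 0.149 -0.035 -0.066" --pt "0.02 -0.057 0.149 -0.015 -0.066" --pt "0.02 -0.057 0.149 -0.006 -0.066" --pt "0.02 -0.057 0.149 -0.006 -0.066" --pt "0.02 -0.057 0.149 -0.006 -0.066"

```text
t: 15.25
tool_pos: [0.6464, 0.0478, 0.1833]
tool_rot: [-2.202, -2.24, 0.001]
contact_force: [0.5, 0.3, -0.9]
opening: 0.0294
grip_force: 39.9
```

```bash
python3 -c "
from h import *
p=find('packer_center','wrist',1)
p=find('riser_green_center','wrist',1)
go(.6473,.0475,.022,1)"
```

```text
packer_center wrist 0.94 ztop 0.041 c 646.8 47.5 [30. 31.] 1.2
riser_green_center wrist 0.78 ztop 0.037 c 645.8 133.4 [50. 41.] 1.2
t 15.45 yaw 0.98 pos [0.6471 0.0477 0.1849] tilt [ 0.0019 -0.0001] open 0.0295 F 39.9
shift [-0.0002  0.0001  0.0082] roll -0.0
```

Request:
apply_moves --pt "0.02 0 0 0.003 0" --pt "0.02 0 0 0.006 0" --pt "0.02 0 0 0.006 0" --pt "0.05 0 0 0.006 0" --pt "0.085 0 0 0.006 0" --pt "0.085 0 0 0.006 0" --pt "0.085 0 0 0.006 0" --pt "0.085 0 0 -0.03 0" --pt "0.085 0 0 -0.07 0" --pt "0.085 0 0 -0.11 0" --pt "0.085 0 0 -0.14 0" --pt "0.085 0 0 -0.14 0"

```text
t: 16.45
tool_pos: [0.649, 0.0476, 0.3331]
tool_rot: [2.195, 2.233, 0.015]
contact_force: [0.6, -0.1, 2.1]
opening: 0.0852
grip_force: 0.0
```

```bash
python3 -c "
from h import *
p=find('packer_center','wrist',1)
for n in 'riser_green_center','riser_blue_center': p=find(n,'wrist',1)
p=find('board_center','top')
go(.467,.294,.17,-77)"
```

```text
packer_center wrist 0.97 ztop 0.019 c 421.1 105.6 [41.  3.] 82.8
riser_green_center wrist 0.73 ztop 0.037 c 645.7 137.7 [50. 49.] 16.1
riser_blue_center wrist 0.96 ztop 0.037 c 648.4 -41.5 [49. 49.] 43.0
board_center top 0.96 ztop 0.031 c 466.0 293.9 [279.  58.] 13.6
t 16.85 yaw 0.97 pos [0.6463 0.0476 0.3213] tilt [-0.0036  0.0001] open 0.0847 F 0.0
shift [ 0.2494 -0.1751 -0.0027] roll 1.361
```

Request:
apply_moves --pt "0.085 0.249 -0.175 0 1.35" --pt "0.085 0.249 -0.175 0 1.35" --pt "0.085 0.249 -0.175 0 1.35" --pt "0.085 0.249 -0.175 0 1.35" --pt "0.085 0.249 -0.175 0 1.35" --pt "0.085 0.249 -0.175 0 1.35" --pt "0.085 0.249 -0.175 0 1.35" --pt "0.085 0.249 -0.175 0 1.35" --pt "0.085 0.249 -0.175 0 1.35" --pt "0.085 0.249 -0.175 0 1.35" --pt "0.085 0.249 -0.175 0 1.35" --pt "0.085 0.249 -0.175 0 1.35"

```text
t: 17.85
tool_pos: [0.4672, 0.2938, 0.3226]
tool_rot: [3.119, 0.37, -0.002]
contact_force: [0.0, -0.6, 0.1]
opening: 0.0849
grip_force: 0.0
```

```bash
python3 -c "
from h import *
p=find('board_center','top');p=find('board_center','scene');cv2.imwrite('pics/s5.png',p['img'])
p=find('board_center','wrist');cv2.imwrite('pics/w5.png',p['img'])
go(.466,.294,.022,-76.4)"
```

```text
board_center top 0.8 ztop 0.031 c 471.3 275.4 [279.  97.] 13.4
board_center scene 0.65 ztop 0.033 c 620.8 -332.1 [45. 48.] 7.9
board_center wrist 0.59 ztop 0.029 c 467.1 293.4 [280.  57.] 13.3
t 18.15 yaw -76.32 pos [0.4677 0.2934 0.3233] tilt [-0.0003 -0.0001] open 0.0853 F 0.0
shift [-0.0015 -0.001   0.1466] roll 0.001
```

View pics/s5.png

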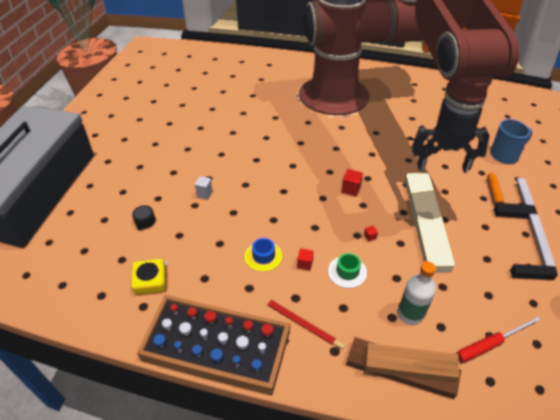

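View pics/w5.png

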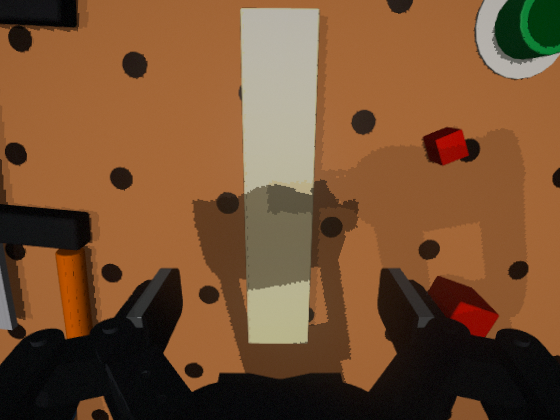

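Request:
apply_moves --pt "0.085 -0.0005 0 0.04 0" --pt "0.085 -0.0005 0 0.08 0" --pt "0.085 -0.0005 0 0.12 0" --pt "0.085 -0.0005 0 0.14 0" --pt "0.085 -0.0005 0 0.147 0" --pt "0.085 -0.0005 0 0.147 0" --pt "0.045 -0.0005 0 0.147 0" --pt "0.045 -0.0005 0 0.147 0" --pt "0.045 -0.0005 0 0.147 0" --pt "0.045 -0.0005 0 0.147 0" --pt "0.045 -0.0005 0 0.147 0" --pt "0.045 -0.0005 0 0.147 0" --newtons 60

```text
t: 19.15
tool_pos: [0.4686, 0.2942, 0.1796]
tool_rot: [-3.118, -0.373, -0.008]
contact_force: [-0.2, -0.6, 7.1]
opening: 0.0546
grip_force: 67.0
```

```bash
python3 -c "
from h import *
go(.6473,.0475,.1,.9)"
```

```text
t 19.15 yaw -76.37 pos [0.4686 0.2942 0.1796] tilt [0.0051 0.0023] open 0.0546 F 67.0
shift [ 0.1159  0.2818 -0.0747] roll -1.349
```

Request:
apply_moves --pt "0.045 0 0 -0.03 0" --pt "0.045 0 0 -0.06 0" --pt "0.045 0 0 -0.09 0" --pt "0.045 -0.01 0.04 -0.09 -0.12" --pt "0.045 -0.019 0.08 -0.09 -0.24" --pt "0.045 -0.029 0.12 -0.09 -0.36" --pt "0.045 -0.038 0.158 -0.09 -0.48" --pt "0.045 -0.048 0.198 -0.09 -0.6" --pt "0.045 -0.058 0.238 -0.09 -0.72" --pt "0.045 -0.058 0.238 -0.09 -0.84" --pt "0.045 -0.058 0.238 -0.09 -0.96" --pt "0.045 -0.058 0.238 -0.09 -1.08"

```text
t: 20.15
tool_pos: [0.4666, 0.047, 0.2669]
tool_rot: [2.518, 1.877, 0.001]
contact_force: [-0.6, 0.1, -2.7]
opening: 0.0548
grip_force: 66.0
```

Request:
apply_moves --pt "0.045 0 0 0 -0.12" --pt "0.045 0 0 0 -0.24" --pt "0.045 0 0 0 -0.27" --pt "0.045 0 0 0 -0.27" --pt "0.045 0 0 0 -0.27"

```text
t: 20.57
tool_pos: [0.4666, 0.0485, 0.2667]
tool_rot: [2.248, 2.195, 0.0]
contact_force: [0.6, -0.3, -2.0]
opening: 0.0547
grip_force: 66.0
```

```bash
python3 -c "
from h import *
go(.6473,.0475,.1,.9)
p=find('board_center','wrist');cv2.imwrite('pics/w6.png',p['img'])
p=find('board_center','top')
"
```

```text
t 20.5667 yaw -1.37 pos [0.4666 0.0485 0.2667] tilt [ 0.0003 -0.    ] open 0.0547 F 66.0
shift [0.0033 0.1806 0.012 ] roll -0.04
board_center wrist 0.72 ztop 0.116 c 468.5 80.4 [150.  57.] 88.6
board_center top 0.84 ztop 0.118 c 464.9 47.2 [280.  56.] 88.8
```

Request:
apply_moves --pt "0.045 0.001 0.03 0 -0.02" --pt "0.045 0.002 0.065 0 -0.04" --pt "0.045 0.003 0.1 0 -0.04" --pt "0.045 0.004 0.135 0 -0.04" --pt "0.045 0.005 0.165 0 -0.04" --pt "0.045 0.005 0.18 0 -0.04" --pt "0.045 0.005 0.18 0.015 -0.04" --pt "0.045 0.005 0.18 0.03 -0.04" --pt "0.045 0.005 0.18 0.043 -0.04" --pt "0.045 0.005 0.18 0.043 -0.04" --pt "0.045 0.005 0.18 0.043 -0.04"

```text
t: 21.68
tool_pos: [0.6448, 0.0495, 0.2206]
tool_rot: [-2.199, -2.237, 0.006]
contact_force: [0.1, -0.1, -1.6]
opening: 0.0547
grip_force: 65.9
```

```bash
python3 -c "
from h import *
go(.6473,.049,.06,.9)
p=find('board_center','top')
p=find('board_center','scene');cv2.imwrite('pics/s6.png',p['img'])
"
```

```text
t 21.6833 yaw 0.98 pos [0.6448 0.0495 0.2206] tilt [-0.0056  0.0002] open 0.0547 F 65.9
shift [-0.0006  0.0025  0.0059] roll 0.001
board_center top 0.6 ztop 0.072 c 622.7 47.5 [ 96. 280.] 1.2
board_center scene 0.79 ztop 0.072 c 665.2 48.5 [ 95. 280.] 0.9
```

View pics/s6.png

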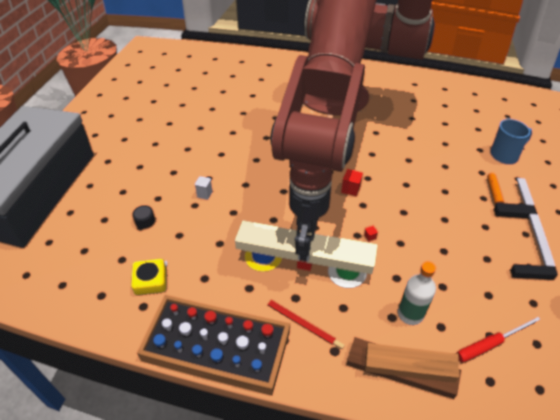

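Request:
apply_moves --pt "0.045 -0.0005 0.001 0.002 0" --pt "0.045 -0.0005 0.002 0.004 0" --pt "0.045 -0.0005 0.002 0.006 0" --pt "0.045 -0.0005 0.002 0.006 0" --pt "0.045 -0.0005 0.002 0.006 0"

```text
t: 22.3
tool_pos: [0.6488, 0.0489, 0.2172]
tool_rot: [-2.202, -2.24, 0.001]
contact_force: [0.5, 0.8, -3.1]
opening: 0.0543
grip_force: 65.9
```

```bash
python3 -c "
from h import *
go(.6473,.049,.06,.9); print(telemetry.get_obs()['contact_force'])
"
```

```text
t 22.3 yaw 0.98 pos [0.6488 0.0489 0.2172] tilt [-0.0005  0.    ] open 0.0543 F 65.9
shift [ 0.0001 -0.0015  0.0025] roll 0.001
[ 0.48183473  0.7994726  -3.13477154]
```

Request:
apply_moves --pt "0.045 0 -0.001 0.001 0" --pt "0.045 0 -0.001 0.002 0" --pt "0.045 0 -0.001 0.002 0" --pt "0.045 0 -0.001 0.002 0"

```text
t: 22.63
tool_pos: [0.6478, 0.0489, 0.2154]
tool_rot: [-2.202, -2.24, 0.0]
contact_force: [-0.3, 0.2, -2.1]
opening: 0.0546
grip_force: 66.0
```

```bash
python3 -c "
from h import *
go(.6473,.049,.06,.9); print(telemetry.get_obs()['contact_force'])
p=find('board_center','wrist')
"
```

```text
t 22.6333 yaw 0.98 pos [0.6478 0.0489 0.2154] tilt [-0.0003  0.    ] open 0.0546 F 66.0
shift [ 0.0001 -0.0005  0.0007] roll 0.001
[-0.31334316  0.23565005 -2.14235218]
```

Lower 1 mm more, release, and rise.

Request:
apply_moves --pt "0.045 0 0 0.001 0" --pt "0.045 0 0 0.001 0" --pt "0.058 0 0 0.001 0" --pt "0.07 0 0 0.001 0" --pt "0.085 0 0 0.001 0" --pt "0.085 0 0 0.001 0" --pt "0.085 0 0 0.001 0" --pt "0.085 0 0 -0.02 0" --pt "0.085 0 0 -0.05 0" --pt "0.085 0 0 -0.08 0" --pt "0.085 0 0 -0.12 0" --pt "0.085 0 0 -0.12 0" --newtons 40

```text
t: 23.73
tool_pos: [0.6502, 0.0489, 0.3459]
tool_rot: [2.194, 2.232, 0.016]
contact_force: [1.9, -0.6, 2.6]
opening: 0.0848
grip_force: 0.0
```

```bash
python3 -c "
from h import *
go(.5015,-.230,.15,-3)
p=find('board_center','top')
p=find('board_center','scene');cv2.imwrite('pics/s7.png',p['img'])
p=find('board_center','wrist');cv2.imwrite('pics/w7.png',p['img'])
"
```

```text
t 23.7333 yaw 0.99 pos [0.6502 0.0489 0.3459] tilt [ 0.0155 -0.0006] open 0.0848 F 0.0
shift [-0.2763 -0.1541  0.0391] roll 0.07
board_center top 0.7 ztop 0.066 c 647.7 30.9 [246.  57.] 89.8
board_center scene 0.92 ztop 0.063 c 648.5 47.6 [ 60. 279.] 0.7
board_center wrist 0.94 ztop 0.064 c 648.4 45.6 [ 57. 281.] 0.7
```

View pics/w7.png

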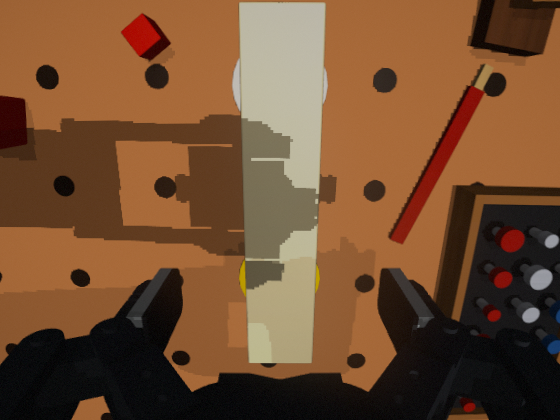

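Request:
apply_moves --pt "0.085 -0.276 -0.152 0.02 0.07" --pt "0.085 -0.276 -0.152 0.02 0.07" --pt "0.085 -0.276 -0.152 0.02 0.07" --pt "0.085 -0.276 -0.152 0.02 0.07" --pt "0.085 -0.276 -0.152 0.02 0.07" --pt "0.085 -0.276 -0.152 0.02 0.07" --pt "0.085 -0.276 -0.152 0.02 0.07" --pt "0.085 -0.276 -0.152 0.02 0.07" --pt "0.085 -0.276 -0.152 0.02 0.07" --pt "0.085 -0.276 -0.152 0.02 0.07" --pt "0.085 -0.276 -0.152 0.02 0.07"

```text
t: 24.95
tool_pos: [0.5005, -0.2292, 0.3144]
tool_rot: [-2.278, -2.16, 0.0]
contact_force: [0.4, 1.2, -0.1]
opening: 0.0851
grip_force: 0.0
```

```bash
python3 -c "
from h import *
p=find('steel_center','wrist');p=find('steel_center','wrist')
go(.502,-.230,.027,-3)
"
```

```text
steel_center wrist 0.86 ztop 0.047 c 502.5 -230.0 [30. 30.] 86.7
steel_center wrist 0.85 ztop 0.047 c 502.3 -230.3 [30. 30.] 87.1
t 25.15 yaw -2.92 pos [ 0.5011 -0.2286  0.3153] tilt [-0.0003  0.0003] open 0.0849 F 0.0
shift [-0.0014  0.001   0.1336] roll 0.001
```

Request:
apply_moves --pt "0.085 -0.0015 0.001 0.04 0" --pt "0.085 -0.0015 0.001 0.08 0" --pt "0.085 -0.0015 0.001 0.11 0" --pt "0.085 -0.0015 0.001 0.132 0" --pt "0.085 -0.0015 0.001 0.132 0" --pt "0.02 -0.0015 0.001 0.132 0" --pt "0.02 -0.0015 0.001 0.132 0" --pt "0.02 -0.0015 0.001 0.132 0" --pt "0.02 -0.0015 0.001 0.132 0" --pt "0.02 -0.0015 0.001 0.132 0" --pt "0.02 -0.0015 0.001 0.132 0" --pt "0.02 -0.0015 0.001 0.132 0" --newtons 60

```text
t: 26.15
tool_pos: [0.5025, -0.2318, 0.1859]
tool_rot: [2.277, 2.159, 0.001]
contact_force: [0.1, 0.8, 6.5]
opening: 0.0291
grip_force: 61.2
```

Request:
apply_moves --pt "0.02 0 0 -0.03 0" --pt "0.02 0 0 -0.065 0" --pt "0.02 0 0 -0.1 0" --pt "0.02 0 0 -0.12 0" --pt "0.02 0.03 0.02 -0.12 0" --pt "0.02 0.06 0.04 -0.12 0" --pt "0.02 0.09 0.06 -0.12 0" --pt "0.02 0.12 0.08 -0.12 0" --pt "0.02 0.15 0.1 -0.12 0" --pt "0.02 0.15 0.1 -0.12 0"

```text
t: 26.98
tool_pos: [0.6113, -0.0822, 0.3033]
tool_rot: [-2.274, -2.167, -0.005]
contact_force: [0.4, 0.4, -2.4]
opening: 0.0289
grip_force: 60.9
```

```bash
python3 -c "
from h import *
go(.648,.0475,.12,0.7)
p=find('board_center','wrist');p=find('steel_center','wrist')
"
```

```text
t 26.9833 yaw -2.76 pos [ 0.6113 -0.0822  0.3033] tilt [0.0015 0.0028] open 0.0289 F 60.9
shift [0.1312 0.0304 0.029 ] roll -0.06
board_center wrist 0.9 ztop 0.064 c 649.5 -23.4 [ 56. 143.] 0.8
steel_center wrist 0.67 ztop 0.164 c 609.6 -83.4 [31. 31.] 87.0
```

Request:
apply_moves --pt "0.02 0.035 0.008 0 -0.03" --pt "0.02 0.07 0.016 0 -0.06" --pt "0.02 0.105 0.024 0 -0.06" --pt "0.02 0.13 0.03 0 -0.06" --pt "0.02 0.13 0.03 0 -0.06" --pt "0.02 0.13 0.03 0.02 -0.06" --pt "0.02 0.13 0.03 0.035 -0.06" --pt "0.02 0.13 0.03 0.047 -0.06" --pt "0.02 0.13 0.03 0.047 -0.06" --pt "0.02 0.13 0.03 0.047 -0.06" --pt "0.02 0.13 0.03 0.047 -0.06"

```text
t: 28.1
tool_pos: [0.6463, 0.0408, 0.2568]
tool_rot: [2.215, 2.228, 0.0]
contact_force: [0.7, 0.1, -2.1]
opening: 0.029
grip_force: 60.9
```

```bash
python3 -c "
from h import *
go(.648,.0465,.0932,0.7)
p=find('steel_center','wrist');p=find('steel_center','scene')
p=find('board_center','scene')
go(.648,.0465,.0932,0.7)
"
```

```text
t 28.1 yaw 0.34 pos [0.6463 0.0408 0.2568] tilt [ 0.0003 -0.    ] open 0.029 F 60.9
shift [0.0057 0.0018 0.0089] roll -0.006
steel_center wrist 0.57 ztop 0.118 c 646.9 42.7 [30. 31.] 0.8
board_center scene 0.69 ztop 0.063 c 660.7 47.5 [ 85. 280.] 0.5
t 28.4 yaw 0.4 pos [0.6464 0.0415 0.2574] tilt [ 0.0013 -0.0001] open 0.0291 F 60.9
shift [0.005  0.0016 0.0095] roll -0.005
```

Request:
apply_moves --pt "0.02 0.002 0.001 0 0" --pt "0.02 0.0045 0.0015 0.003 0" --pt "0.02 0.0045 0.0015 0.006 0" --pt "0.02 0.0045 0.0015 0.008 0" --pt "0.02 0.0045 0.0015 0.008 0" --pt "0.02 0.0045 0.0015 0.008 0"

```text
t: 28.9
tool_pos: [0.6476, 0.0461, 0.2482]
tool_rot: [-2.213, -2.229, 0.001]
contact_force: [0.3, -0.2, -2.1]
opening: 0.0294
grip_force: 60.9
```

```bash
python3 -c "
from h import *
go(.648,.0465,.0932,0.7);print(telemetry.get_obs()['contact_force'])
p=find('steel_center','wrist')
"
```

```text
t 28.9 yaw 0.41 pos [0.6476 0.0461 0.2482] tilt [-0.0005 -0.    ] open 0.0294 F 60.9
shift [0.0004 0.0004 0.0003] roll -0.005
[ 0.31592295 -0.21413116 -2.10517868]
steel_center wrist 0.82 ztop 0.109 c 647.9 47.8 [30. 31.] 1.0
```

Request:
apply_moves --pt "0.02 0 0 0.001 0" --pt "0.02 0 0 0.0015 0" --pt "0.02 0 0 0.0015 0" --pt "0.02 0 0 0.0015 0"

```text
t: 29.33
tool_pos: [0.6478, 0.046, 0.2479]
tool_rot: [2.213, 2.229, 0.0]
contact_force: [-3.2, -0.2, 3.9]
opening: 0.0291
grip_force: 61.7
```

Request:
apply_moves --pt "0.035 0 0 0 0" --pt "0.05 0 0 0 0" --pt "0.07 0 0 0 0" --pt "0.085 0 0 0 0" --pt "0.085 0 0 0 0" --pt "0.085 0 0 0 0" --pt "0.085 0 0 -0.02 0" --pt "0.085 0 0 -0.05 0" --pt "0.085 0 0 -0.08 0" --pt "0.085 0 0 -0.11 0" --pt "0.085 0 0 -0.12 0" --pt "0.085 0 0 -0.12 0"

```text
t: 30.33
tool_pos: [0.6486, 0.046, 0.3716]
tool_rot: [2.209, 2.225, 0.008]
contact_force: [-1.0, -0.2, 0.4]
opening: 0.0854
grip_force: 0.0
```

```bash
python3 -c "
from h import *
p=find('steel_center','wrist');p=find('board_center','wrist')
go(.648,.0465,.0932,0.7);print(telemetry.get_obs()['contact_force'])
p=find('board_center','scene');p=find('steel_center','scene');cv2.imwrite('pics/s8.png',p['img'])
for n in ('riser_blue_center','riser_green_center','riser_black_center','glue_center','packer_center'): find(n,'scene',3)
"
```

```text
steel_center wrist 0.62 ztop 0.109 c 648.1 47.6 [30. 30.] 0.9
board_center wrist 0.7 ztop 0.064 c 648.4 44.8 [ 56. 281.] 0.7
t 30.5333 yaw 0.4 pos [0.647  0.046  0.3639] tilt [-0.0046  0.0002] open 0.0848 F 0.0
shift [0.0004 0.0015 0.116 ] roll -0.005
[-0.079825   -0.48647303 -0.2267931 ]
board_center scene 0.82 ztop 0.063 c 648.7 47.5 [ 60. 280.] 0.7
steel_center scene 0.86 ztop 0.108 c 648.3 49.8 [32. 30.] 1.5
riser_blue_center scene 0.42 ztop 0.028 c 673.2 -34.9 [32.  9.] 89.3
riser_green_center scene 0.59 ztop 0.036 c 676.7 -25.2 [24.  3.] 82.3
riser_green_center scene 0.5 ztop 0.025 c 666.8 142.6 [ 6. 28.] 9.0
riser_black_center scene 0.87 ztop 0.033 c 620.6 -331.2 [48. 46.] 24.9
glue_center scene 0.6 ztop 0.154 c 717.6 274.8 [22. 26.] 86.1
packer_center scene 0.87 ztop 0.049 c 401.7 111.5 [41. 43.] 79.1
packer_center scene 0.65 ztop 0.027 c 543.9 171.9 [23. 22.] 26.6
```

View pics/s8.png

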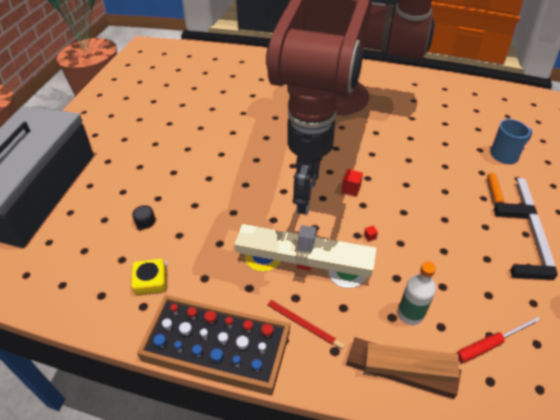

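Request:
apply_moves --pt "0.085 0 0 -0.02 0" --pt "0.085 0 0 -0.02 0" --pt "0.085 0 0 -0.02 0" --pt "0.085 0 0 -0.02 0" --pt "0.085 0 0 -0.02 0" --pt "0.085 0 0 -0.02 0"

```text
t: 31.73
tool_pos: [0.6475, 0.046, 0.3859]
tool_rot: [-2.213, -2.228, 0.002]
contact_force: [1.0, -0.3, -0.6]
opening: 0.085
grip_force: 0.0
```

```bash
python3 -c "
from station import ctrl
print(ctrl.finish_job())"
```

```text
the job is handed in; nothing more can be done
None
```

The job is handed in at about 32 s: both risers are on their pads, the packer is midway, the board lies level across all three and the steel block stands at its centre, all within about 3 mm by camera; the black riser and glue bottle have not moved, and no verdict was returned.

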